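# Shut and lock the dried-decoration drum

### The job

On the craft table, shut the half-open lid of the grey storage drum, then lock it: press the lock ring on top of the lid down against its spring, turn it clockwise until its two lugs are under the two hooks and stop, and let it rise so that the lugs seat up in the hooks. Turn the ring only once the lid is shut, and do not disturb the wreath, the reel and the stapler.

Things in the scene. Friction and masses are not known exactly. Their poses are not given: they have to be found in the camera images.
- drum: Round grey storage drum fastened to the table, 202 mm diameter, 100 mm high to its flat top deck, holding dried berries and cones. Origin: centre of its underside on the table; z up. The lid's hinge lies on its +x side, the lid's thumb tab on its -x side, the two hooks on its -y and +y sides.
- hinge (a point): Middle of the lid's hinge axis, on the drum 83 mm from its axis towards drum +x and 107 mm above the table; the hinge axis is parallel to drum y.
- lid (a joint): Angle of the white lid (disc of 132 mm diameter, 8 mm thick, with the tab): 0 = shut, level, top face 110 mm above the table; grows as the tab end rises, at most 1.2. The hinge is stiff (about 0.6 N m of friction): the lid stays where it is left, a few newtons down on the tab close it.
- tab (a point): Where to push the lid's thumb tab: on its upper face, on its centre line. Tab 36 mm wide, 8 thick. The point is 186 mm from the hinge axis (3 mm above it when shut), 17 mm from the tab's free end, 103 mm from the drum's axis when shut. Axes: x from tab to hinge, z out of the upper face. A lug of the ring reaches to 87 mm from the drum's axis, 18 mm above the tab.
- grip (a point): Centre of the lock ring's black crossbar, the place to grip: 84 mm long (its x axis), 24 wide (y), 38 high (z). Lid shut and ring up, it is 155 mm above the table on the drum's axis; bar top 174, ring's upper face under the bar 136. The ring is an aluminium disc, 104 mm diameter, 8 thick; two lugs 22 mm wide reach to 86 mm from the axis, in line with the bar.
- press (a joint): How far the lock ring is pushed down towards the lid, in m: 0 = up, 0.014 = fully down. A spring pushes it up: about 3 N to start, 11 N fully down. To turn in under the hooks' lips it must be more than 10 mm down (turn with it 12 to 14 mm down); seated in the hooks it rests at about 2.5 mm.
- ring (a joint): Angle of the lock ring, growing clockwise seen from above. Below 0.65 its lugs are clear of the hooks; at 1.2 they are centred in them, bar along drum y (locked mark: dark lines on hooks and lugs); stop at 1.24. Turns easily (0.06 N m). Not pressed down, the lugs strike the hooks' sides at about 0.68. Released at 1.15 to 1.24 under the hooks they rise 7.5 mm behind the lips.
- hook_a (a point): Top centre of the steel hook on the drum's -y side, 146 mm above the table, 79.5 mm from the drum's axis. Each hook is 42 mm long around the rim, reaches inwards to 69 mm and outwards to 99 mm from the drum's axis.
- hook_b (a point): Top centre of the same hook on the drum's +y side.
- wreath: Bystander: loose round twig wreath lying flat, 215 mm across, 40 mm high. Origin: centre of its underside.
- reel: Bystander: loose wooden wire reel standing upright, 72 mm diameter, 57 mm high. Origin: centre of its underside.
- stapler: Bystander: loose grey and black desk stapler, 150 mm long, 40 mm wide, 62 mm high. Origin: centre of its underside.
There are look-alikes about, which are no part of the job. There is more than one size of the drum; the job needs the largest.

How it is judged:
On the way:
1. the lid is shut while the lock ring is still unturned (value of joint lid below 0.04 rad and value of joint ring below 0.65 rad), for 0.1 s.
At the end, for the whole second after the job is handed in: The lid is shut (angle under 0.03), the lock ring is turned to the hooks (over 1.13) and has risen to its seat in them (pressed down by less than 4.5 mm), at rest (value of joint lid below 0.03 rad and value of joint ring above 1.13 rad and value of joint press below 0.0045 m and velocity of joint ring between -0.05 and 0.05 rad/s); the robot touches nothing.
It fails at once if the lock ring is turned in while the lid is not shut (value of joint lid above 0.1 rad and value of joint ring above 0.8 rad).
It fails at once if the wreath, the reel or the stapler is moved by more than 20 mm (distance of any of wreath, reel, stapler from where it was at the start of the episode above 0.02 m).
It fails at once if the lock ring is forced past the hooks' lips without being pressed down (value of joint ring between 0.8 and 1.08 rad and value of joint press below 0.007 m).
It also fails if it takes over 48 s, if anything falls off the work surface, if the arm or the gripper's body presses on something with over 40 N, if the wrist force passes 120 N, or if a joint passes its speed limit or range.

### The arm

A 6-joint arm with a two-finger parallel gripper is mounted at the origin on the work surface. World frame = base frame: x ahead of the robot, y to its left, z up, the work surface at z = 0. Lengths are in m, angles in rad, forces in N, time in s.
With the tool pointing down it reaches from about 0.25 to 0.725 m from the base axis. Payload 4 kg.
Tool frame: the origin (TCP) lies at the very end of the fingers, on their centre line; the grasp point (between the pads) lies 19 mm behind it; z points along the fingers, y is the direction in which the jaws open and shut (so a half turn about z gives the same grasp; the last joint's range is limited). The gripper opens to 85 mm and grips with 20 to 120 N. Pads are 22 mm wide; open, the fingers measure 114 mm over their backs; the gripper's body (76 mm by 85 mm) begins 54 mm behind the grasp point. The pads swing forward as they close: fully open they stand 13 mm farther back than shut.
Start: joints at [-1.26, 0.241, 0.005, 1.335, 0, 1.571], TCP at [0.153, -0.476, 0.231] pointing down, gripper open.
Joint ranges: [-2.72, 2.72], [-1.05, 1.87], [-1.09, 1.28], [-1.99, 2.15], [-1.42, 1.44], [-3.14, 3.14]. Speed limits (rad/s): [2.79, 2.79, 3.14, 3.14, 3.14, 3.14].

### API

Orientations are given as a unit quaternion [x, y, z, w].
In Python, from workcell import bot, camera gives the robot as it stands. The module is installed in compiled form; this text tells all that it offers.
- The arm moves only by the tool send_rows, never from a script. Its argument "deltas" is a list of rows, each an object with "grip": the opening, from 0 (shut) to 1 (fully open); "translation": the shift along the tool's x, y, z in m, a list of three; "twist": the turn, a rotation vector about the tool's x, y, z in degrees, a list of three. A call has 1 to 5 rows; each row is the pose to reach, as a shift and turn from the pose measured when the call began, along the tool's axes at that moment; what a row does not reach only later rows make up. A row lasts 1/8 s, in which the tool goes at most 62.5 mm and 10.7 degrees, less where a joint would pass 70% of its speed; a pose out of reach is approached as far as the arm can. A call with a gripper value outside its range is refused whole. The fingers move at their own pace and stop on an object; the grip force is fixed at half the most. Time passes only in rows, so rows that repeat a pose let the fingers close. It gives the time, the measured TCP pose, the force and the opening at its end, in the units of the state.
- bot.get_obs(): the state, without advancing time (a new reading comes with each control period).
- camera(name): name is "scene" or "side" or "wrist"; returns a dict with "color" (420x560x3 uint8, blue, green, red), "intrinsics" (3x3 intrinsics, pixels), "xyz" and "rotation" of the camera in the world. Camera axes: x right, y down, z forward; pixel columns grow to the right and rows downward; lengths in m; the calibration is good to about 2 mm. The wrist camera is an equidistant fisheye: a pixel r from the principal point sees the ray r / f radians off the axis. A picture is of the moment at which its call begins. There is no depth.
- bot.job_done(): hands the job in, once; it reports no verdict.
The state is a dict: "clock": time; "joint_pos": joint angles; "joint_vel": joint speeds; "tau": joint torques, N m; "eef_pos": TCP position; "tool_rot": TCP orientation; "ft_force": force on the tool from outside, world axes, zero at the start; "ft_torque": the same for the moment, N m; "grip_width": finger opening in m.
Only numpy, scipy, OpenCV 4.12 (cv2) and the standard library are available. Lean on these libraries where they do the work, as an engineer would, in place of code of your own. Each camera call takes 0.05 s, during which the arm holds its last target.

## Working session

There is one attempt and no reset: what is moved stays moved. The work goes in short steps, Python scripts to look and compute and a tool call to move; the robot and the scene stay as the last step left them, time stands still between calls to the robot, and variables do not carry over. Pictures are saved under pics/ and viewed, and the job is handed in when it is done.

Besides the shell and the picture viewer there is one more tool, called after ">>>" as name(argument=value, ...), one argument or row to a line, values as JSON. send_rows: Moves the arm, as the interface text tells. Its arguments: {"type":"object","properties":{"deltas":{"type":"array","items":{"type":"object","properties":{"grip":{"type":"number"},"translation":{"type":"array","items":{"type":"number"}},"twist":{"type":"array","items":{"type":"number"}}}}}},"required":["deltas"]}

```bash
mkdir -p pics; cat > h.py <<'E'
from workcell import bot,camera
import numpy as np,cv2
def snap(n,tag):
    c=camera(n); cv2.imwrite(f'pics/{tag}.png',c['color']); np.savez(f'pics/{tag}.npz',K=c['intrinsics'],p=c['xyz'],R=c['rotation']); return c
E
python3 - <<'E'
from h import *
for n in ['scene','side','wrist']:
    c=snap(n,n+'0'); print(n,c['intrinsics'],c['xyz'],c['rotation'])
o=bot.get_obs()
for k in ['clock','eef_pos','tool_rot','ft_force','grip_width']: print(k,o[k])
E
```

```text
scene [[395.57857666   0.         279.98822704]
 [  0.         395.57857666 202.84376841]
 [  0.           0.           1.        ]] [0.95705181 0.44870103 0.90096075] [ 0.38215819  0.87443562 -0.27414005 -0.11901551]
side [[460.88321337   0.         281.2558326 ]
 [  0.         460.88321337 212.80729581]
 [  0.           0.           1.        ]] [0.27909005 0.71533082 0.87186134] [-0.20599169  0.91402244 -0.34236976  0.07009537]
wrist [[325.1922621    0.         279.40744341]
 [  0.         325.1922621  212.77488384]
 [  0.           0.           1.        ]] [ 0.22393978 -0.4532658   0.37275018] [ 0.7992966  -0.58245853 -0.08820545  0.11868786]
clock 0.15
eef_pos [ 0.15276134 -0.47559425  0.23061712]
tool_rot [ 9.87952564e-01  1.54754916e-01 -1.16714689e-04 -7.96134298e-04]
ft_force [0.15613299 0.36884475 0.17426938]
grip_width 0.08536352742308174
```

View pics/scene0.png

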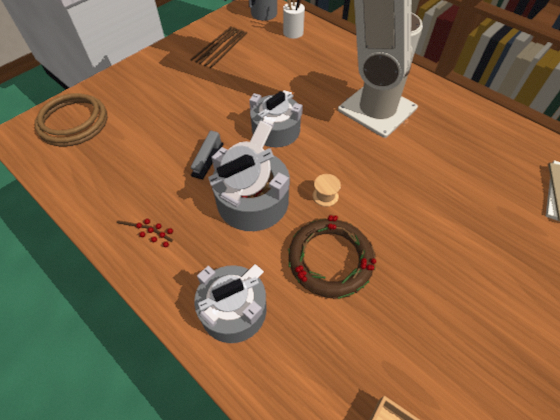

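View pics/side0.png

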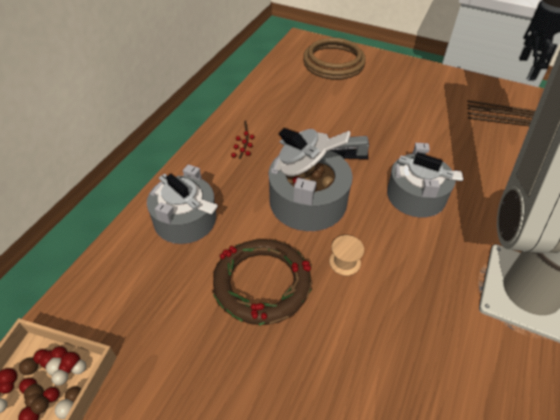

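View pics/wrist0.png

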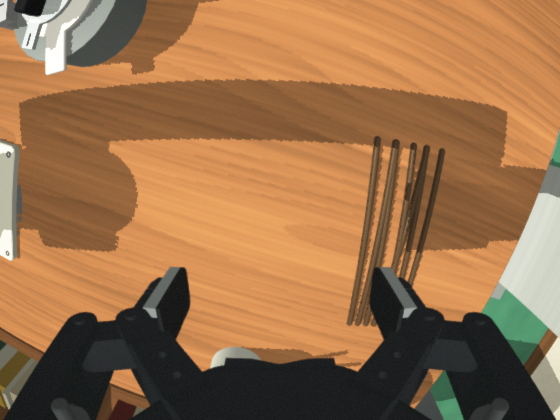

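The middle drum, with its lid half open, is the largest: scene about (250,180), side about (310,185). I'll enlarge it next.

```bash
python3 - <<'E'
import cv2
for n,(x,y,w,h) in {'scene':(185,110,130,125),'side':(250,110,130,125)}.items():
    i=cv2.imread(f'pics/{n}0.png')[y:y+h,x:x+w]
    i=cv2.resize(i,None,fx=6,fy=6,interpolation=cv2.INTER_CUBIC)[:, :]
    i=cv2.resize(i,(w*6,h*6))[:600*2]
    i=cv2.resize(i,None,fx=.8,fy=.8) 
    for k in range(0,w,10):
        cv2.putText(i,str(x+k),(int(k*4.8),8),0,.3,(0,255,255),1); cv2.line(i,(int(k*4.8),10),(int(k*4.8),16),(0,255,255),1)
    for k in range(0,h,10):
        cv2.putText(i,str(y+k),(0,int(k*4.8)+3),0,.3,(0,255,255),1); cv2.line(i,(22,int(k*4.8)),(28,int(k*4.8)),(0,255,255),1)
    cv2.imwrite(f'pics/{n}0c.png',i)
E
```

```text
(no output)
```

View pics/scene0c.png

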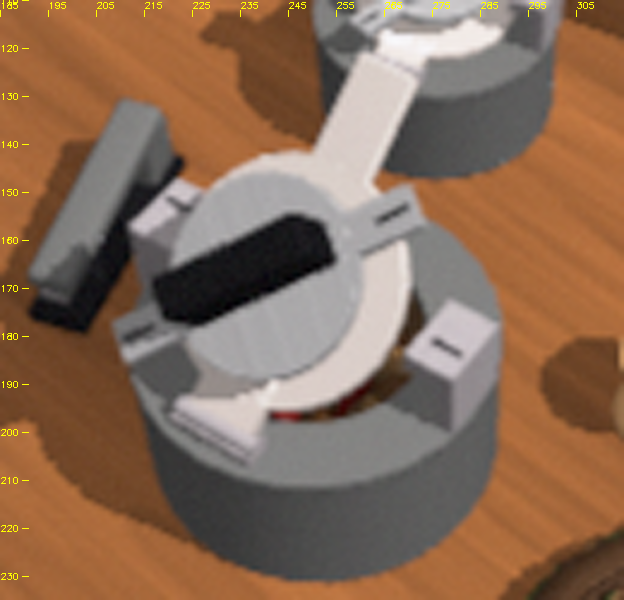

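View pics/side0c.png

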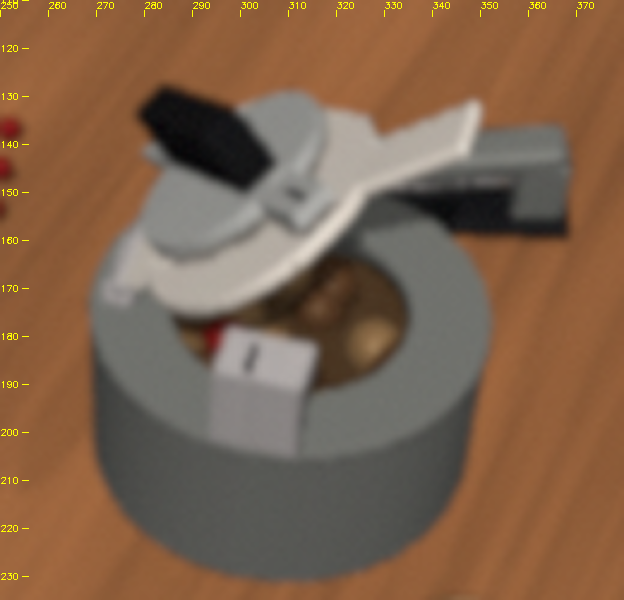

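```bash
cat >> h.py <<'E'
from scipy.spatial.transform import Rotation as Ro
from scipy.optimize import least_squares
def proj(tag,P):
    d=np.load(f'pics/{tag}.npz'); q=Ro.from_quat(d['R']).inv().apply(np.atleast_2d(P)-d['p'])
    K=d['K']
    if tag.startswith('wrist'):
        r=np.hypot(q[:,0],q[:,1]); t=np.arctan2(r,q[:,2]); return np.c_[K[0,2]+K[0,0]*t*q[:,0]/r,K[1,2]+K[1,1]*t*q[:,1]/r]
    return np.c_[K[0,0]*q[:,0]/q[:,2]+K[0,2],K[1,1]*q[:,1]/q[:,2]+K[1,2]]
def D2W(p,P): # drum->world
    return Ro.from_euler('z',p[2]).apply(np.atleast_2d(P))+[p[0],p[1],0]
def lid(th,P): # lid shut drum coords -> drum coords
    h=np.array([.083,0,.107]); return Ro.from_euler('y',th).apply(np.atleast_2d(P)-h)+h
def ring(a,P,press=0):
    return Ro.from_euler('z',-a).apply(np.atleast_2d(P)-[0,0,press])
E
cat > fit.py <<'E'
from h import *
c=lambda x,y,ox,oy:(ox+x/4.8,oy+y/4.8)
S=lambda x,y:c(x,y,185,110); Q=lambda x,y:c(x,y,250,110)
# a0: ring angle 1.2 = bar along y ; bar dir at ring a: angle = b0 - a ; bar pi/2 at 1.2 (mod pi)
def model(p):
    x,y,yaw,th,a=p
    hk=D2W(p,[[0,.0795,.146],[0,-.0795,.146]])
    te=D2W(p,lid(th,[-.120,0,.110]))
    ang=np.pi/2+1.2-a
    u=np.array([np.cos(ang),np.sin(ang),0])
    lug=D2W(p,lid(th,np.array([u*.086+[0,0,.136],-u*.086+[0,0,.136]])))
    bar=D2W(p,lid(th,np.array([u*.042+[0,0,.174],-u*.042+[0,0,.174]])))
    return hk,te,lug,bar
def res(p,side):
    hk,te,lug,bar=model(p)
    s=proj('scene0',np.r_[hk[side:side+1],te,lug]); q=proj('side0',np.r_[hk[side:side+1],te])
    sm=np.array([S(453,335),S(388,62),S(420,200),S(120,340)])
    qm=np.array([Q(265,358),Q(463,130)])
    # drum base bottom / deck in side
    t=np.linspace(0,2*np.pi,180); C=np.c_[.101*np.cos(t),.101*np.sin(t),0*t]+[p[0],p[1],0]
    e=[]
    for tag,f,lo,l,r in (('scene0',S,580,None,None),('side0',Q,580,None,None)):
        b=proj(tag,C); e.append(b[:,1].max()-f(0,lo)[1])
    dk=proj('side0',C+[0,0,.1]); e+=[dk[:,0].min()-Q(92,0)[0],dk[:,0].max()-Q(490,0)[0]]
    r1=s-sm
    return np.r_[r1.ravel(),(q-qm).ravel(),e]
if __name__=='__main__':
  best=[]
  for side in (0,1):
    for y0 in np.arange(-3,3,1.):
      for a0 in (0,-1,.5,1.5):
        r=least_squares(res,[.5,.1,y0,.5,a0],args=(side,),loss='soft_l1'); best.append((r.cost,side,r.x,r.fun))
  best.sort(key=lambda t:t[0])
  for b in best[:20:4]: print(round(b[0],2),b[1],b[2].round(3)); 
  print(best[0][3].round(1))
E
python3 fit.py
```

```text
7.39 0 [ 0.543 -0.037  0.195  0.65   0.371]
7.39 0 [ 0.543 -0.037  0.195  0.65   0.371]
7.39 0 [ 0.543 -0.037  0.195  0.65   0.371]
7.39 0 [ 0.543 -0.037  0.195  0.65   0.371]
7.39 0 [ 0.543 -0.037  0.195  0.65   0.371]
[-2.   0.1 -0.  -0.5  0.4  0.3  0.8  0.2 -0.5 -1.4  2.8 -1.2  1.   2.
 -0.8  0.8]
```

```bash
cat > ov.py <<'E'
from h import *
def overlay(tag,p,crop,sc,out,press=0):
    i=cv2.imread(f'pics/{tag}.png'); x,y,w,h=crop
    i=cv2.resize(i[y:y+h,x:x+w],None,fx=sc,fy=sc,interpolation=cv2.INTER_CUBIC)
    def pl(P,col):
        q=((proj(tag,P)-[x,y]+.5)*sc).astype(int); cv2.polylines(i,[q.reshape(-1,1,2)],True,col,1)
    t=np.linspace(0,2*np.pi,90); C=np.c_[np.cos(t),np.sin(t),0*t]
    W=lambda P:D2W(p,P)
    pl(W(C*.101),(0,255,0)); pl(W(C*.101+[0,0,.1]),(0,255,0))
    for s in (1,-1): pl(W([[a,s*r,.146] for a,r in ((-.021,.069),(.021,.069),(.021,.099),(-.021,.099))]),(255,0,0))
    L=lambda P:W(lid(p[3],P))
    pl(L(C*.066+[0,0,.11]),(0,0,255)); pl(L([[-.12,-.018,.11],[-.12,.018,.11],[-.06,.018,.11],[-.06,-.018,.11]]),(0,0,255))
    an=np.pi/2+1.2-p[4]; rz=Ro.from_euler('z',an); g=[0,0,-press]
    pl(L(C*.052+[0,0,.136]+g),(255,255,0))
    pl(L(rz.apply([[.042,.012,.174],[.042,-.012,.174],[-.042,-.012,.174],[-.042,.012,.174]])+g),(0,255,255))
    pl(L(rz.apply([[.086,.011,.136],[.086,-.011,.136],[-.086,-.011,.136],[-.086,.011,.136]])+g),(255,0,255))
    cv2.imwrite(out,i)
E
python3 - <<'E'
from ov import *
p=[.543,-.037,.195,.65,.371]
overlay('scene0',p,(185,105,130,130),4.6,'pics/o1.png'); overlay('side0',p,(250,105,130,130),4.6,'pics/o2.png')
a=np.hstack([cv2.imread('pics/o1.png'),cv2.imread('pics/o2.png')]); cv2.imwrite('pics/o12.png',cv2.resize(a,(800,400)))
E
```

```text
(no output)
```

View pics/o12.png

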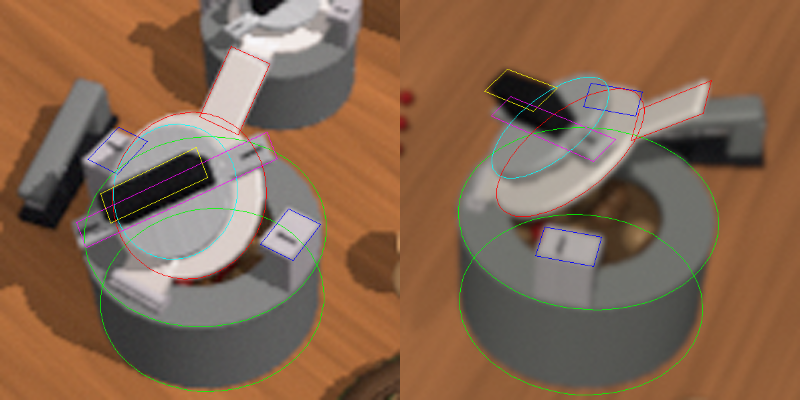

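```bash
python3 - <<'E'
from h import *
for tag,uv,z in (('scene0',(276,103),.1),('side0',(420,172),.1),('scene0',(237,165),.05),('scene0',(277,130),0.0)):
    d=np.load(f'pics/{tag}.npz');K=d['K'];r=Ro.from_quat(d['R']).apply([(uv[0]-K[0,2])/K[0,0],(uv[1]-K[1,2])/K[1,1],1]); print(tag,d['p']+r*(z-d['p'][2])/r[2])
o=bot.get_obs(); T=Ro.from_quat(o['tool_rot']); 
p=[.543,-.037,.195]
print(T.as_matrix().round(3))
for th in (.65,.5,.3,.15,0):
    P=D2W(p,lid(th,[-.105,0,.11]))[0]; print(th,P.round(4),T.inv().apply(P-o['eef_pos']).round(4))
E
```

```text
scene0 [ 0.29129228 -0.18580017  0.1       ]
side0 [ 0.30772956 -0.15796773  0.1       ]
scene0 [ 0.51137622 -0.13019294  0.05      ]
scene0 [ 0.29849152 -0.1760212   0.        ]
[[ 0.952  0.306 -0.   ]
 [ 0.306 -0.952  0.002]
 [ 0.    -0.002 -1.   ]]
0.65 [ 0.4794 -0.0496  0.2232] [ 0.4412 -0.3057  0.008 ]
0.5 [ 0.464  -0.0526  0.1998] [ 0.4257 -0.3075  0.0314]
0.3 [ 0.4491 -0.0555  0.1654] [ 0.4106 -0.3092  0.0657]
0.15 [ 0.4425 -0.0568  0.1381] [ 0.4039 -0.3099  0.0931]
0 [ 0.44   -0.0573  0.11  ] [ 0.4014 -0.3102  0.1211]
```

>>> send_rows(
  deltas=[
    {"grip": 0, "translation": [0.03, -0.02, -0.03], "twist": [0, 0, 0]},
    {"grip": 0, "translation": [0.075, -0.052, -0.05], "twist": [0, 0, 0]},
    {"grip": 0, "translation": [0.12, -0.084, -0.055], "twist": [0, 0, 0]},
    {"grip": 0, "translation": [0.165, -0.115, -0.055], "twist": [0, 0, 0]},
    {"grip": 0, "translation": [0.21, -0.147, -0.055], "twist": [0, 0, 0]},
  ],
)

```text
clock: 0.78
eef_pos: [0.3085, -0.27, 0.2858]
tool_rot: [0.988, 0.155, 0.0, -0.001]
ft_force: [1.2, -0.3, -0.1]
grip_width: -0.0002
```

>>> send_rows(
  deltas=[
    {"grip": 0, "translation": [0.045, -0.032, 0], "twist": [0, 0, 0]},
    {"grip": 0, "translation": [0.09, -0.063, 0], "twist": [0, 0, 0]},
    {"grip": 0, "translation": [0.135, -0.095, 0], "twist": [0, 0, 0]},
    {"grip": 0, "translation": [0.18, -0.126, 0.0], "twist": [0, 0, 0]},
    {"grip": 0, "translation": [0.227, -0.158, 0.005], "twist": [0, 0, 0]},
  ],
)

```text
clock: 1.4
eef_pos: [0.4774, -0.0487, 0.2813]
tool_rot: [0.988, 0.155, 0.0, -0.0]
ft_force: [0.9, -1.2, 1.3]
grip_width: 0.0002
```

```bash
python3 - <<'E'
from ov import *
print(bot.get_obs()['eef_pos'],bot.get_obs()['joint_pos'])
p=[.543,-.037,.195,.65,.371]
c=snap('wrist','wrist1')
i=cv2.resize(c['color'],(784,588));cv2.imwrite('pics/w1b.png',i)
overlay('wrist1',p,(0,0,560,420),1.4,'pics/w1o.png')
E
```

```text
[ 0.47741261 -0.04870659  0.28127453] [-1.02324104e-01  1.83846728e-01  6.23074088e-02  1.44869787e+00
  1.03388560e-03  2.72892290e+00]
```

View pics/w1o.png

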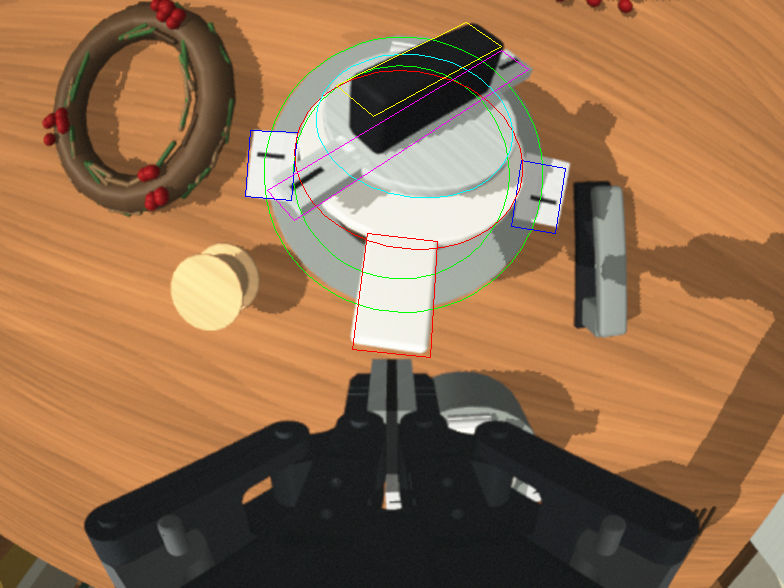

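The wrist view confirms the fitted pose: the tab end is at (395,350) and the hooks at (270,165) and (540,195), all within a few mm of the overlay. Now I'll push the tab down along its arc.

>>> send_rows(
  deltas=[
    {"grip": 0, "translation": [0.0, 0, 0.04], "twist": [0, 0, 0]},
    {"grip": 0, "translation": [-0.004, 0, 0.06], "twist": [0, 0, 0]},
    {"grip": 0, "translation": [-0.014, -0.001, 0.081], "twist": [0, 0, 0]},
    {"grip": 0, "translation": [-0.022, -0.001, 0.1], "twist": [0, 0, 0]},
    {"grip": 0, "translation": [-0.029, -0.002, 0.116], "twist": [0, 0, 0]},
  ],
)

```text
clock: 2.08
eef_pos: [0.4527, -0.0499, 0.163]
tool_rot: [0.987, 0.158, 0.002, -0.003]
ft_force: [1.6, 0.6, 1.2]
grip_width: 0.0
```

>>> send_rows(
  deltas=[
    {"grip": 0, "translation": [-0.005, 0.003, 0.015], "twist": [0, 0, 0]},
    {"grip": 0, "translation": [-0.009, 0.003, 0.03], "twist": [0, 0, 0]},
    {"grip": 0, "translation": [-0.01, 0.003, 0.042], "twist": [0, 0, 0]},
    {"grip": 0, "translation": [-0.011, 0.003, 0.05], "twist": [0, 0, 0]},
    {"grip": 0, "translation": [-0.011, 0.003, 0.053], "twist": [0, 0, 0]},
  ],
)

```text
clock: 2.7
eef_pos: [0.443, -0.0559, 0.1098]
tool_rot: [0.988, 0.158, 0.001, -0.003]
ft_force: [-5.7, 0.8, 19.1]
grip_width: 0.0002
```

```bash
python3 - <<'E'
from ov import *
o=bot.get_obs();print(o['eef_pos'],o['ft_force'])
p=[.543,-.037,.195,.0,.371]
for t in ('side','scene'): snap(t,t+'2')
overlay('scene2',p,(185,105,130,130),4.6,'pics/o1.png'); overlay('side2',p,(250,105,130,130),4.6,'pics/o2.png')
a=np.hstack([cv2.imread('pics/o1.png'),cv2.imread('pics/o2.png')]); cv2.imwrite('pics/p12.png',cv2.resize(a,(800,400)))
E
```

```text
[ 0.44296851 -0.05587544  0.10977924] [-5.67735928  0.80663108 19.0517327 ]
```

View pics/p12.png

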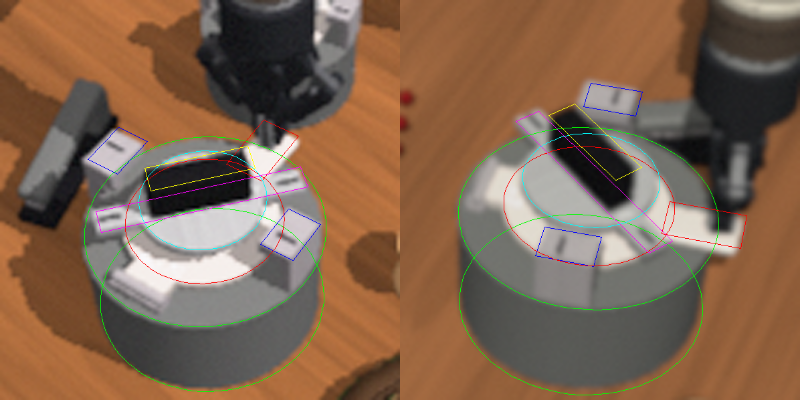

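The lid is shut: TCP z is 0.110 with 19 N of contact force, and the images match lid angle 0. Next I'll lift and turn towards the bar.

>>> send_rows(
  deltas=[
    {"grip": 0, "translation": [0, 0, -0.04], "twist": [0, 0, 0]},
    {"grip": 0, "translation": [0, 0, -0.1], "twist": [0, 0, 0]},
    {"grip": 0.5, "translation": [0.01, 0, -0.15], "twist": [0, 0, -10]},
    {"grip": 1, "translation": [0.03, 0, -0.17], "twist": [0, 0, -20]},
    {"grip": 1, "translation": [0.05, 0, -0.17], "twist": [0, 0, -30]},
  ],
)

```text
clock: 3.42
eef_pos: [0.4923, -0.0414, 0.2831]
tool_rot: [0.912, 0.41, 0.005, -0.001]
ft_force: [1.0, -0.3, -0.2]
grip_width: 0.0544
```

```bash
python3 - <<'E'
from ov import *
o=bot.get_obs();print(o['eef_pos'],Ro.from_quat(o['tool_rot']).as_matrix()[:,0],o['ft_force'])
p=[.543,-.037,.195,.0,.371]
for t in ('side','scene','wrist'): snap(t,t+'3')
overlay('wrist3',p,(0,0,560,420),1.4,'pics/w3o.png')
E
```

```text
[ 0.49228292 -0.04139568  0.28307613] [0.66312195 0.74845201 0.00942641] [ 0.98331465 -0.33962981 -0.18425985]
```

View pics/w3o.png

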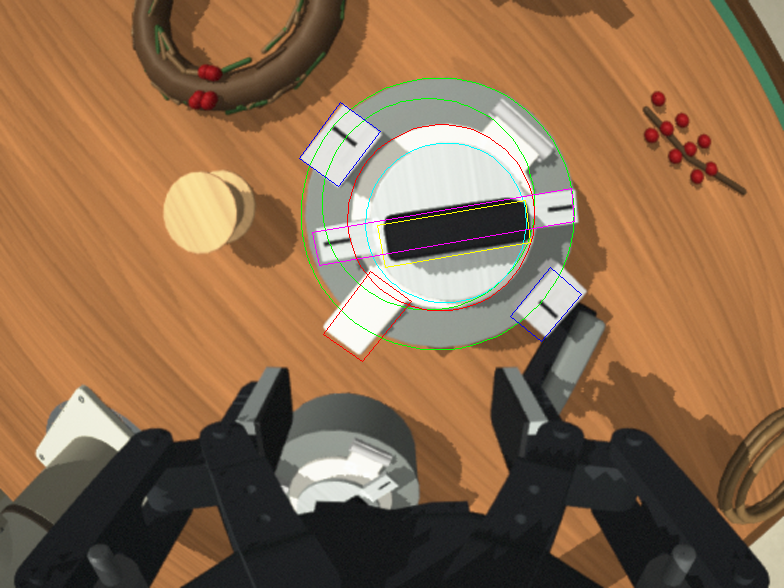

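```bash
python3 - <<'E'
import cv2
x,y,w,h=205,50,220,210;s=2.8
i=cv2.imread('pics/wrist3.png')[y:y+h,x:x+w]
i=cv2.resize(i,None,fx=s,fy=s,interpolation=cv2.INTER_CUBIC)
for k in range(0,w,20): cv2.putText(i,str(x+k),(int(k*s),8),0,.35,(0,255,255),1); cv2.line(i,(int(k*s),10),(int(k*s),588),(0,255,255),1)
for k in range(0,h,20): cv2.putText(i,str(y+k),(0,int(k*s)),0,.35,(0,255,255),1); cv2.line(i,(0,int(k*s)),(616,int(k*s)),(0,255,255),1)
cv2.imwrite('pics/w3c.png',i)
E
```

```text
(no output)
```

View pics/w3c.png

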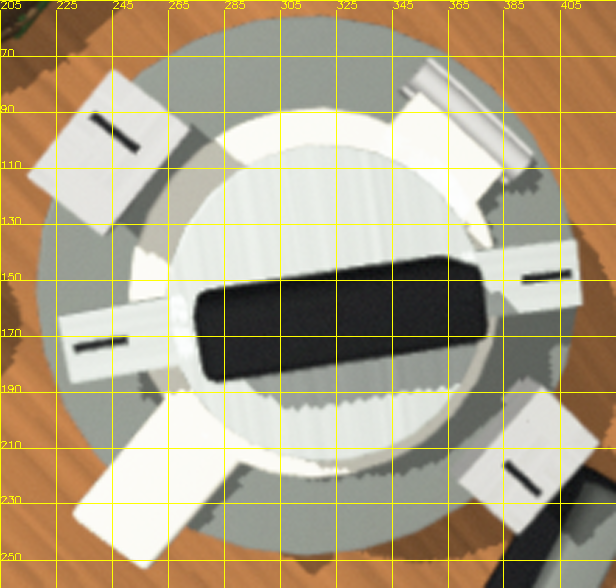

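```bash
cat > fit2.py <<'E'
from ov import *
M=np.array([(113,68),(190,128),(105,235),(27,177),(543,385),(599,443),(519,535),(458,481),(59,318),(70,383),(577,240),(582,304),(73,514),(147,569)])/2.8+[205,50]
def pts(p):
    H=[[a,s*r,.146] for s,L in ((1,((.021,.099),(.021,.069),(-.021,.069),(-.021,.099))),(-1,((.021,.069),(.021,.099),(-.021,.099),(-.021,.069)))) for a,r in L]
    an=np.pi/2+1.2-p[3]; rz=Ro.from_euler('z',an)
    lug=rz.apply([[.086,-.011,.136],[.086,.011,.136],[-.086,-.011,.136],[-.086,.011,.136]])
    return np.r_[H,lug,[[-.12,.018,.11],[-.12,-.018,.11]]]
def match(p):
    q=proj('wrist3',D2W(p,pts(p)))
    out=[]
    from scipy.optimize import linear_sum_assignment as l
    from scipy.spatial.distance import cdist
    i,j=l(cdist(q,M)); return (q[i]-M[j]).ravel()
r=least_squares(match,[.543,-.037,.195,.371],loss='soft_l1'); print(r.x.round(4),r.fun.reshape(-1,2).round(1))
E
python3 fit2.py
```

```text
[ 0.5455 -0.0383  0.2114  0.4043] [[-1.1 -1.1]
 [ 0.3 -2.6]
 [ 1.6 -0.8]
 [ 1.   0.2]
 [-2.7  1. ]
 [-0.9 -0.9]
 [-0.   0.4]
 [-0.7  2.3]
 [-0.7 -0.5]
 [ 0.1 -0.1]
 [-0.5 -0.4]
 [-0.1 -0. ]
 [ 3.1  5.8]
 [ 5.   5. ]]
```

>>> send_rows(
  deltas=[
    {"grip": 1, "translation": [0.008, 0.007, 0], "twist": [0, 0, -10]},
    {"grip": 1, "translation": [0.016, 0.014, 0], "twist": [0, 0, -20]},
    {"grip": 1, "translation": [0.024, 0.021, 0], "twist": [0, 0, -30]},
    {"grip": 1, "translation": [0.032, 0.028, 0], "twist": [0, 0, -40]},
    {"grip": 1, "translation": [0.038, 0.036, 0], "twist": [0, 0, -50]},
  ],
)

```text
clock: 4.2
eef_pos: [0.542, -0.0372, 0.2796]
tool_rot: [0.655, 0.756, 0.002, -0.002]
ft_force: [0.4, -0.6, -0.7]
grip_width: 0.0852
```

>>> send_rows(
  deltas=[
    {"grip": 1, "translation": [0, 0, 0], "twist": [0, 0, -10]},
    {"grip": 1, "translation": [0, 0, 0], "twist": [0, 0, -20]},
    {"grip": 1, "translation": [0, 0, 0], "twist": [0, 0, -30]},
    {"grip": 1, "translation": [0, 0, 0], "twist": [0, 0, -40]},
    {"grip": 1, "translation": [0, 0, 0], "twist": [0, 0, -48]},
  ],
)

```text
clock: 4.82
eef_pos: [0.5408, -0.0375, 0.2791]
tool_rot: [0.29, 0.957, 0.003, -0.002]
ft_force: [0.1, 0.0, -0.2]
grip_width: 0.0851
```

```bash
python3 - <<'E'
from ov import *
o=bot.get_obs();R=Ro.from_quat(o['tool_rot']).as_matrix();print(o['eef_pos'],R.round(3),np.arctan2(R[1,0],R[0,0]),o['joint_pos'])
p=[.5455,-.0383,.2,.0,.39]
snap('wrist','wrist4')
overlay('wrist4',p,(0,0,560,420),1.4,'pics/w4o.png')
E
```

```text
[ 0.54081362 -0.03753048  0.27908451] [[-0.832  0.555 -0.002]
 [ 0.555  0.832  0.006]
 [ 0.005  0.004 -1.   ]] 2.5536152606629496 [-0.07253173  0.31446406  0.22799484  1.48703876  0.00579893  0.51544747]
```

View pics/w4o.png

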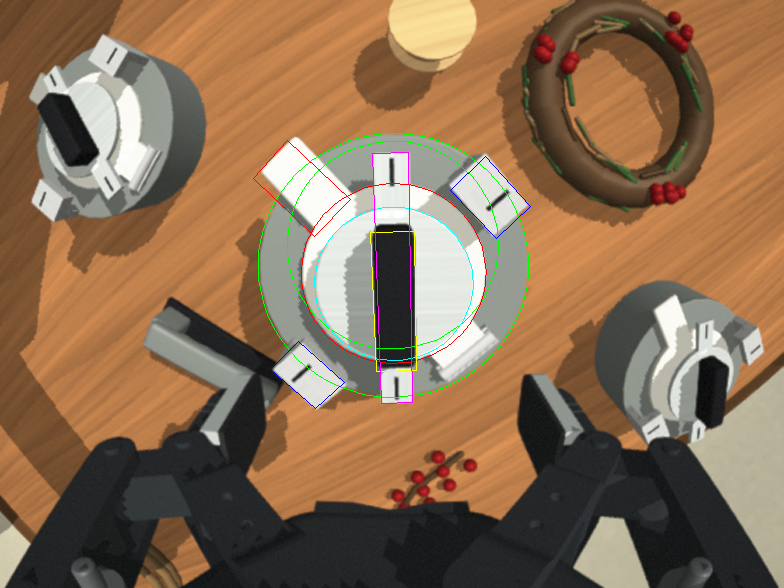

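>>> send_rows(
  deltas=[
    {"grip": 1, "translation": [-0.005, 0.0015, 0.03], "twist": [0, 0, -1.5]},
    {"grip": 1, "translation": [-0.005, 0.0015, 0.06], "twist": [0, 0, -1.5]},
    {"grip": 1, "translation": [-0.005, 0.0015, 0.08], "twist": [0, 0, -1.5]},
    {"grip": 1, "translation": [-0.005, 0.0015, 0.09], "twist": [0, 0, -1.5]},
    {"grip": 1, "translation": [-0.005, 0.0015, 0.09], "twist": [0, 0, -1.5]},
  ],
)

```text
clock: 5.5
eef_pos: [0.5449, -0.0386, 0.1886]
tool_rot: [0.277, 0.961, 0.002, -0.003]
ft_force: [0.2, -0.4, -0.2]
grip_width: 0.0854
```

```bash
python3 - <<'E'
from ov import *
o=bot.get_obs();R=Ro.from_quat(o['tool_rot']).as_matrix();print(o['eef_pos'],R.round(3),np.arctan2(R[1,0],R[0,0]))
p=[.5455,-.0383,.2,.0,.39]
snap('wrist','wrist5')
overlay('wrist5',p,(0,0,560,420),1.4,'pics/w5o.png')
E
```

```text
[ 0.54487225 -0.03856574  0.1885739 ] [[-0.847  0.532 -0.004]
 [ 0.532  0.847  0.006]
 [ 0.007  0.003 -1.   ]] 2.580848214838917
```

View pics/w5o.png

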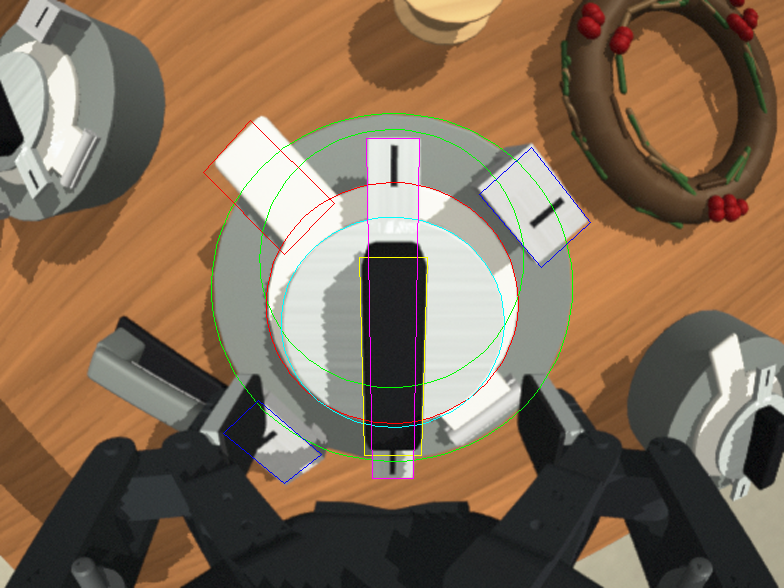

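Aligned: the bar centre is at column 396 and the finger mid-line at 393. Now descending and gripping.

>>> send_rows(
  deltas=[
    {"grip": 1, "translation": [0, 0.0005, 0.02], "twist": [0, 0, 0]},
    {"grip": 1, "translation": [0, 0.0005, 0.038], "twist": [0, 0, 0]},
    {"grip": 1, "translation": [0, 0.0005, 0.046], "twist": [0, 0, 0]},
    {"grip": 0.5, "translation": [0, 0.0005, 0.046], "twist": [0, 0, 0]},
    {"grip": 0.4, "translation": [0, 0.0005, 0.046], "twist": [0, 0, 0]},
  ],
)

```text
clock: 6.18
eef_pos: [0.5464, -0.038, 0.1445]
tool_rot: [0.277, 0.961, 0.003, -0.001]
ft_force: [-1.2, -0.5, 0.3]
grip_width: 0.0515
```

>>> send_rows(
  deltas=[
    {"grip": 0.3, "translation": [0, 0, 0], "twist": [0, 0, 0]},
    {"grip": 0.1, "translation": [0, 0, 0], "twist": [0, 0, 0]},
    {"grip": 0, "translation": [0, 0, 0], "twist": [0, 0, 0]},
    {"grip": 0, "translation": [0, 0, 0], "twist": [0, 0, 0]},
  ],
)

```text
clock: 6.68
eef_pos: [0.5468, -0.0384, 0.145]
tool_rot: [0.277, 0.961, 0.002, -0.0]
ft_force: [-1.0, -2.0, 3.4]
grip_width: 0.023
```

```bash
python3 - <<'E'
from ov import *
o=bot.get_obs();R=Ro.from_quat(o['tool_rot']).as_matrix();print(o['eef_pos'],np.arctan2(R[1,0],R[0,0]),o['ft_force'],o['ft_torque'],o['grip_width'])
snap('wrist','wrist6'); snap('side','side6')
a=np.hstack([cv2.resize(cv2.imread('pics/wrist6.png'),(480,360)),cv2.resize(cv2.imread('pics/side6.png')[90:250,240:380],(315,360))]);cv2.imwrite('pics/c6.png',a)
E
```

```text
[ 0.54678827 -0.03842535  0.14502593] 2.5806862255978857 [-1.04149957 -1.98389708  3.4354645 ] [-0.52095603  0.1130244  -0.03828126] 0.02302011875017938
```

View pics/c6.png

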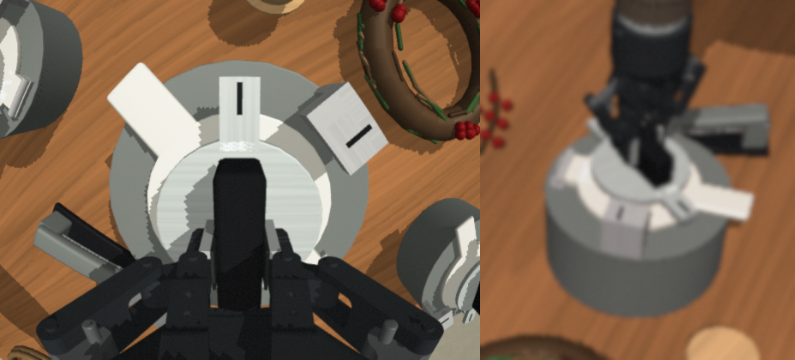

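Gripped (width 23 mm, side force about 2 N). Now pressing down.

>>> send_rows(
  deltas=[
    {"grip": 0, "translation": [0, 0, 0.004], "twist": [0, 0, 0]},
    {"grip": 0, "translation": [0, 0, 0.008], "twist": [0, 0, 0]},
    {"grip": 0, "translation": [0, 0, 0.011], "twist": [0, 0, 0]},
    {"grip": 0, "translation": [0, 0, 0.013], "twist": [0, 0, 0]},
    {"grip": 0, "translation": [0, 0, 0.013], "twist": [0, 0, 0]},
  ],
)

```text
clock: 7.4
eef_pos: [0.5469, -0.0385, 0.1328]
tool_rot: [0.277, 0.961, 0.002, 0.0]
ft_force: [-3.5, -2.7, 10.3]
grip_width: 0.0233
```

>>> send_rows(
  deltas=[
    {"grip": 0, "translation": [0, 0, 0.001], "twist": [0, 0, 0]},
    {"grip": 0, "translation": [0, 0, 0.001], "twist": [0, 0, 6]},
    {"grip": 0, "translation": [0, 0, 0.001], "twist": [0, 0, 12]},
  ],
)

```text
clock: 7.78
eef_pos: [0.5467, -0.0387, 0.1329]
tool_rot: [0.377, 0.926, 0.002, 0.0]
ft_force: [-3.6, -2.5, 11.2]
grip_width: 0.0231
```

```bash
python3 - <<'E'
from ov import *
o=bot.get_obs();R=Ro.from_quat(o['tool_rot']).as_matrix();print(o['eef_pos'],R.round(3),np.arctan2(R[1,0],R[0,0]),o['ft_force'],o['ft_torque'],o['grip_width'])
E
```

```text
[ 0.54673731 -0.03871062  0.13294465] [[-0.715  0.699  0.002]
 [ 0.699  0.715  0.004]
 [ 0.001  0.004 -1.   ]] 2.3678580697257847 [-3.5889352  -2.45563749 11.17359883] [-0.59929757  0.78414462  0.08678829] 0.023079418627197538
```

>>> send_rows(
  deltas=[
    {"grip": 0, "translation": [0, 0, 0.0018], "twist": [0, 0, 6]},
    {"grip": 0, "translation": [0, 0, 0.0018], "twist": [0, 0, 12]},
    {"grip": 0, "translation": [0, 0, 0.0018], "twist": [0, 0, 18]},
    {"grip": 0, "translation": [0, 0, 0.0018], "twist": [0, 0, 24]},
    {"grip": 0, "translation": [0, 0, 0.0018], "twist": [0, 0, 29]},
  ],
)

```text
clock: 8.4
eef_pos: [0.5462, -0.0391, 0.1322]
tool_rot: [0.598, 0.801, 0.002, -0.0]
ft_force: [-4.6, -3.6, 11.4]
grip_width: 0.0231
```

```bash
python3 - <<'E'
from ov import *
o=bot.get_obs();R=Ro.from_quat(o['tool_rot']).as_matrix();print(o['eef_pos'],R.round(3),np.arctan2(R[1,0],R[0,0]),o['ft_force'],o['ft_torque'],o['grip_width'])
c=snap('wrist','wrist7');cv2.imwrite('pics/w7.png',cv2.resize(c['color'],(784,588)))
E
```

```text
[ 0.54623596 -0.03913303  0.132182  ] [[-0.284  0.959  0.002]
 [ 0.959  0.284  0.003]
 [ 0.002  0.003 -1.   ]] 1.8587773221454458 [-4.6321871  -3.59596745 11.37448978] [-0.7689205   1.02322818  0.05056187] 0.023134802865225703
```

View pics/w7.png

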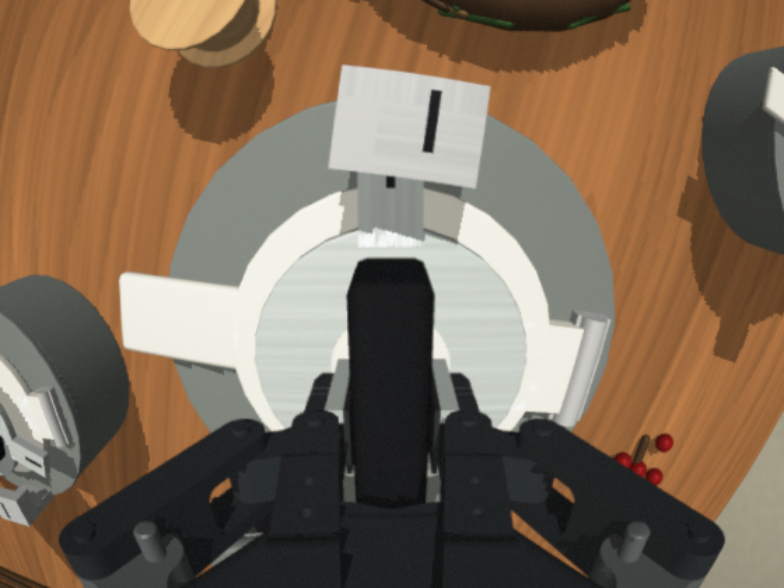

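>>> send_rows(
  deltas=[
    {"grip": 0, "translation": [0, 0, 0.0013], "twist": [0, 0, 3]},
    {"grip": 0, "translation": [0, 0, 0.0013], "twist": [0, 0, 6]},
    {"grip": 0, "translation": [0, 0, 0.0013], "twist": [0, 0, 6]},
  ],
)

```text
clock: 8.82
eef_pos: [0.546, -0.0392, 0.1321]
tool_rot: [0.64, 0.768, 0.002, 0.0]
ft_force: [-4.4, -2.2, 11.4]
grip_width: 0.0231
```

```bash
python3 - <<'E'
from ov import *
o=bot.get_obs();R=Ro.from_quat(o['tool_rot']).as_matrix();print(o['eef_pos'],np.arctan2(R[1,0],R[0,0]),o['ft_force'],o['ft_torque'],o['grip_width'])
c=snap('wrist','wrist8');cv2.imwrite('pics/w8.png',cv2.resize(c['color'],(784,588)))
E
```

```text
[ 0.54604882 -0.03924883  0.1320632 ] 1.7515042871299364 [-4.38008348 -2.18386222 11.35441986] [-0.53978734  0.84922635 -0.0973326 ] 0.02307561591295792
```

View pics/w8.png

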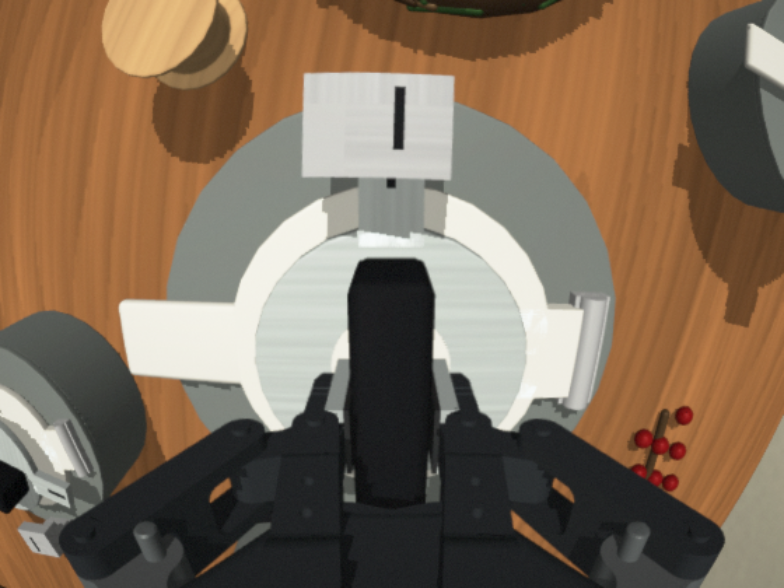

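>>> send_rows(
  deltas=[
    {"grip": 0, "translation": [0, 0, 0.0013], "twist": [0, 0, 1.5]},
    {"grip": 0, "translation": [0, 0, 0.0013], "twist": [0, 0, 1.5]},
  ],
)

```text
clock: 9.12
eef_pos: [0.546, -0.0393, 0.132]
tool_rot: [0.65, 0.76, 0.002, 0.001]
ft_force: [-4.3, -1.7, 11.3]
grip_width: 0.0232
```

```bash
python3 - <<'E'
from ov import *
o=bot.get_obs();R=Ro.from_quat(o['tool_rot']).as_matrix();print(o['eef_pos'],np.arctan2(R[1,0],R[0,0]),o['ft_force'],o['ft_torque'],o['grip_width'])
c=snap('wrist','wrist9')
r=np.arctan2(R[1,0],R[0,0])
E
```

```text
[ 0.54599457 -0.03925559  0.13196032] 1.7254349838766496 [-4.28666971 -1.71892072 11.29670511] [-0.44448368  0.8278365  -0.02004088] 0.023240963806882113
```

>>> send_rows(
  deltas=[
    {"grip": 0, "translation": [0, 0, -0.003], "twist": [0, 0, 0]},
    {"grip": 0, "translation": [0, 0, -0.006], "twist": [0, 0, 0]},
    {"grip": 0, "translation": [0, 0, -0.009], "twist": [0, 0, 0]},
    {"grip": 0, "translation": [0, 0, -0.009], "twist": [0, 0, 0]},
  ],
)

```text
clock: 9.68
eef_pos: [0.5459, -0.0392, 0.1414]
tool_rot: [0.65, 0.76, 0.002, 0.001]
ft_force: [-1.5, -2.5, 5.6]
grip_width: 0.0231
```

```bash
python3 - <<'E'
from ov import *
o=bot.get_obs();R=Ro.from_quat(o['tool_rot']).as_matrix();print(o['eef_pos'],np.arctan2(R[1,0],R[0,0]),o['ft_force'],o['ft_torque'],o['grip_width'])
c=snap('wrist','wrist10');cv2.imwrite('pics/w10.png',cv2.resize(c['color'],(784,588)))
E
```

```text
[ 0.54593736 -0.03922947  0.14139527] 1.7256304840134749 [-1.51562546 -2.46704591  5.61964522] [-0.44412725  0.32139001 -0.00100133] 0.023118144114155918
```

View pics/w10.png

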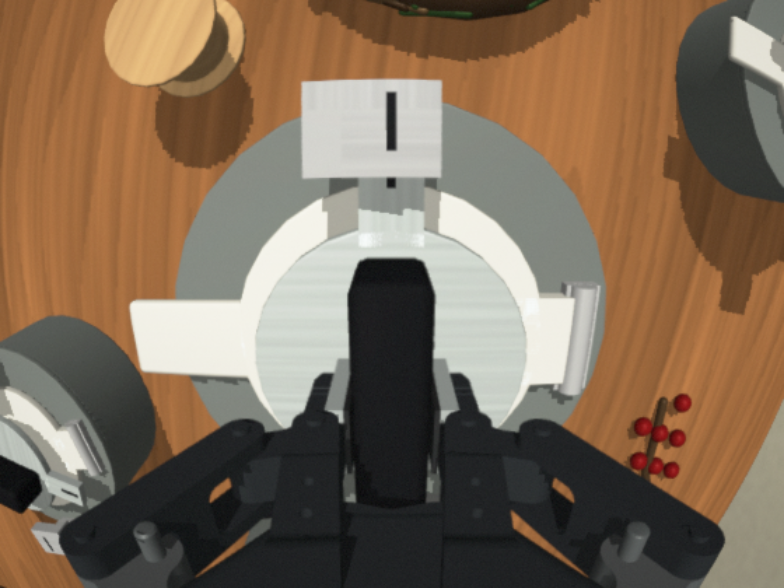

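The hook and lug marks are collinear at column 391, and the lugs have risen under the lips. Releasing now.

>>> send_rows(
  deltas=[
    {"grip": 0.3, "translation": [0, 0, 0], "twist": [0, 0, 0]},
    {"grip": 0.6, "translation": [0, 0, 0], "twist": [0, 0, 0]},
    {"grip": 1, "translation": [0, 0, 0], "twist": [0, 0, 0]},
    {"grip": 1, "translation": [0, 0, 0], "twist": [0, 0, 0]},
    {"grip": 1, "translation": [0, 0, 0], "twist": [0, 0, 0]},
  ],
)

```text
clock: 10.35
eef_pos: [0.5459, -0.0392, 0.1412]
tool_rot: [0.65, 0.76, 0.002, 0.001]
ft_force: [0.1, 0.0, 0.8]
grip_width: 0.0854
```

>>> send_rows(
  deltas=[
    {"grip": 1, "translation": [0, 0, -0.02], "twist": [0, 0, 0]},
    {"grip": 1, "translation": [0, 0, -0.05], "twist": [0, 0, 0]},
    {"grip": 1, "translation": [0, 0, -0.09], "twist": [0, 0, 0]},
    {"grip": 1, "translation": [0, 0, -0.13], "twist": [0, 0, 0]},
    {"grip": 1, "translation": [0, 0, -0.13], "twist": [0, 0, 0]},
  ],
)

```text
clock: 10.98
eef_pos: [0.5475, -0.0396, 0.2752]
tool_rot: [0.65, 0.76, 0.005, 0.004]
ft_force: [-0.2, 0.0, -0.5]
grip_width: 0.0853
```

```bash
python3 - <<'E'
from ov import *
o=bot.get_obs();print(o['clock'],o['eef_pos'],o['ft_force'],o['grip_width'])
p=[.5465,-.0385,.2,.0,1.2]
snap('wrist','wrist11');snap('scene','scene11');snap('side','side11')
overlay('wrist11',p,(120,60,290,260),2,'pics/w11.png',.0025)
overlay('side11',p,(250,105,130,130),4,'pics/s11.png',.0025)
a=cv2.imread('pics/w11.png');b=cv2.imread('pics/s11.png')
b=cv2.copyMakeBorder(b[:, :220],0,0,0,0,0)
cv2.imwrite('pics/f11.png',a);cv2.imwrite('pics/s11b.png',cv2.imread('pics/s11.png'))
E
```

```text
10.975 [ 0.54750521 -0.03964285  0.27518098] [-0.24291827  0.03422461 -0.47084609] 0.08533472162538162
```

View pics/f11.png

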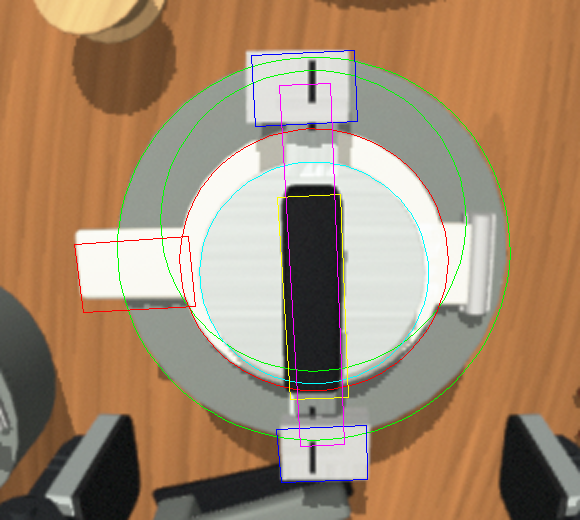

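View pics/side11.png

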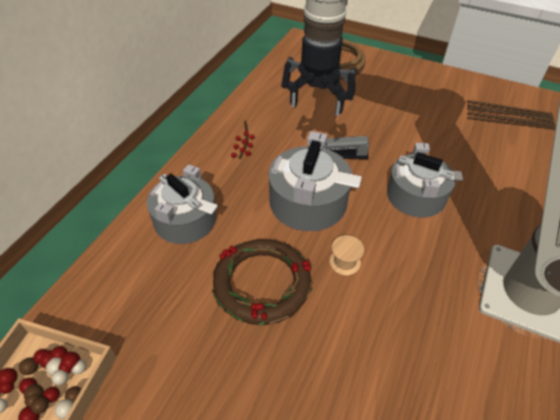

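The marks line up at both hooks, at crop columns 312 and 312. The lid lies flat, the gripper is clear, and the wreath, reel and stapler are where they were.

```bash
python3 -c "
from workcell import bot
print(bot.job_done())"
```

```text
the job is handed in; nothing more can be done
None
```

The drum's lid is shut and its lock ring is locked in the hooks. I handed the job in at about 11 s; no verdict is reported.

- **Lid:** I pushed the tab down with closed fingers until the TCP was at 0.110 m with 19 N of contact force. The ring was still unturned, at about 0.4 rad.
- **Lock ring:** I gripped the crossbar and pressed about 13 mm at about 11 N. I then turned it about 49° clockwise, felt no stop, and let it rise under control before releasing.
- **Last checks:**
  - The hook and lug marks line up at both hooks, and the lid looks level.
  - The force on the tool is near 0 N with the gripper open and clear.
  - The wreath, reel and stapler are where they were, by eye in the side picture.
- **Not measured directly:** before release the ring was about 3.6 mm down, going by the TCP height. I saw it seated only in the pictures.
- **Disagreement:** my image fit gave a drum yaw of about 0.20 rad. The aligned marks imply about 0.155 rad, and the final overlay of hooks and tab was rotated by about that much. I relied on the marks for the final angle.

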